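Load the battery chassis and hold its cover over the screw pillars

ROBOT

A 6-joint arm with a two-finger parallel gripper is mounted at the origin on the work surface. World frame = base frame: x ahead of the robot, y to its left, z up, the work surface at z = 0. Lengths are in m, angles in rad, forces in N, time in s.
With the tool pointing down it reaches from about 0.3 to 0.75 m from the base axis. Payload 8.5 kg.
Tool frame: the origin (TCP) lies midway between the tips of the shut fingers; the grasp point (between the pads) lies 19 mm behind it (robot.grip_point_offset is the distance from the TCP to the grasp point, in m); z points along the fingers, y is the line along which they close (so a half turn about z gives the same grasp; the last joint's range is limited). The gripper opens to 85 mm and grips with 20 to 120 N. Pads are 22 mm wide; open, the fingers measure 114 mm over their backs; the gripper's body (76 mm by 85 mm) begins 54 mm behind the grasp point. The pads swing forward as they close: fully open they stand 13 mm farther back than shut.
Start: joints at [-1.45, 0.381, 1.297, -0, 1.464, -0.215], TCP at [0.181, -0.519, 0.231] pointing down, gripper open.
Joint ranges: [-3.11, 3.11], [-0.89, 2.33], [0.22, 2.48], [-1.42, 4.56], [0.17, 2.85], [-2.88, 2.88]. Speed limits (rad/s): [2.39, 2.39, 3.14, 3.14, 3.14, 3.14].

INTERFACE

Orientations are given as a unit quaternion [w, x, y, z].
In Python, from station import robot, vision gives the robot as it stands.
- The arm moves only by the tool servo_tool, never from a script. Its argument "commands" is a list of rows, each a list of 5 numbers: the shift along the world's x, y, z in units of 0.02 m (1.0 is 0.02 m), then the turn about the world's z in units of 5 degrees (1.0 is 5 degrees), then the closure, from 0 (fully open) to 1 (shut). A call has exactly 10 rows; each row shifts and turns the commanded pose from where the row before left it; what a row does not reach is not made up. A row lasts 1/12 s, in which the tool goes at most 41.7 mm and 7.16 degrees, less where a joint would pass 70% of its speed; a pose out of reach is approached as far as the arm can. A call with a number of a shift or a turn outside -1 to 1 is refused whole. A call with a gripper value outside its range is refused whole. The fingers move at their own pace and stop on an object; the grip force is fixed at half the most. Time passes only in rows, so rows that do not move let the fingers close, or fill a call up. It gives the time, the measured TCP pose, the force, the opening and the grip force at its end, in the units of the state.
- robot.get_obs(): the state, without advancing time (a new reading comes with each control period).
- vision.camera(name): name is "side" or "top" or "wrist"; returns a dict with "pixels" (420x560x3 uint8, red, green, blue), "range_z" (420x560 float32, m along the optical axis (not along the pixel's ray), 0 where there is no reading), "intrinsics" (3x3 intrinsics, pixels), "cam_to_world" (4x4, takes a point from camera to world coordinates). Camera axes: x right, y down, z forward; pixel columns grow to the right and rows downward; lengths in m; the calibration is good to about 2 mm. A picture is of the moment at which its call begins.
- robot.close_job(): hands the job in; it is judged then, once.
The state is a dict: "t": time; "q": joint angles; "dq": joint speeds; "effort": joint torques, N m; "position": TCP position; "eef_rot": TCP orientation; "contact_force": force on the tool from outside, world axes, zero at the start; "moment": the same for the moment, N m; "gripper_width": finger opening in m; "grip_force": force on a finger pad.
Only numpy, scipy, OpenCV 4.12 (cv2) and the standard library are available. Lean on these libraries where they do the work, as an engineer would, in place of code of your own. Each camera call takes 0.05 s, during which the arm holds its last target. There are 200 camera calls.

TASK

Stand one battery cell fully home in well 1 of the chassis (one dot, next to the lone pillar), and only then the other cell in well 2 (two dots), without knocking a cell over. Then pick up the cover plate by its handle and hold it level, hovering about a centimetre above the three pillars and touching neither them nor the cells, with each of its three holes centred over its pillar's threaded hole so that a colleague can put in the screws; finish while still holding it there. Leave the reel, the jar and the screwdriver where they are.

Things in the scene. Friction and masses are not known exactly. Their poses are not given: they have to be found in the camera images.
- chassis: grey battery chassis of a bench tool, fixed to the bench: a block 164 x 116 mm, 30 mm high, with two round wells in its top on its long middle line and three brass pillars, 18 mm in diameter, rising 60 mm from it (tops 90 mm above the bench). Origin at the centre of its underside, on the bench; x along the long side towards the lone pillar, z up. In front of the robot, x within 0.5 rad of world x
- well1 (a point): centre of the mouth of well number 1 (one black dot beside it), the well next to the lone pillar: a round well 29 mm wide with a slightly chamfered mouth, 22 mm deep, its mouth 30 mm above the bench; at (+26, 0) mm in the chassis' x, y. A seated cell stands on the well's floor, 8 mm above the bench, and sticks 43 mm out of the block (top at 73 mm); axes as the chassis
- well2 (a point): the same for well number 2 (two black dots beside it), the well nearer the two pillars, at (-26, 0) mm in the chassis' x, y; the same size and depth
- thread0 (a point): centre of the 6 mm threaded hole in the flat top of the brass pillar at the left (+y) corner of the two-pillar end, 18 mm in diameter, 90 mm above the bench; at (-62, +38) mm in the chassis' x, y
- thread1 (a point): centre of the 6 mm threaded hole in the flat top of the brass pillar at the right (-y) corner of the two-pillar end, 18 mm in diameter, 90 mm above the bench; at (-62, -38) mm in the chassis' x, y
- thread2 (a point): centre of the 6 mm threaded hole in the flat top of the lone brass pillar in the middle of the other end, 18 mm in diameter, 90 mm above the bench; at (+62, 0) mm in the chassis' x, y
- cellA_center (a point): centre, half-way up, of one of two identical loose black battery cells, 26 mm in diameter and 65 mm tall, about 95 g (0.8 to 1.2 times that), standing upright on the bench to the right; the cell's own z axis runs up along it; both ends of the cells are alike for this job. Either cell may go in either well. Grip it by its upper half
- cellB_center (a point): centre, half-way up, of one of two identical loose black battery cells, 26 mm in diameter and 65 mm tall, about 95 g (0.8 to 1.2 times that), standing upright on the bench to the right; the cell's own z axis runs up along it; both ends of the cells are alike for this job. Either cell may go in either well. Grip it by its upper half
- cover_grip (a point): centre of the black handle bar of the loose aluminium cover (plate 150 x 102 x 5 mm, 0.22 to 0.37 kg), lying handle up at the left. Bar 70 mm long (x), 14 wide (y), 18 high, its centre 39 mm above the plate's underside, over the plate's centre, on two 14 mm square legs near its ends; 25 mm free under the bar. x along the long side to the end with the single hole, within 0.6 rad of world x; z up
- hole0 (a point): centre of one of the three 14 mm screw holes of the cover plate, on the plate's underside, at (-62, +38) mm from the plate's centre in the plate's own x, y; it belongs over thread0
- hole1 (a point): centre of one of the three 14 mm screw holes of the cover plate, on the plate's underside, at (-62, -38) mm from the plate's centre in the plate's own x, y; it belongs over thread1
- hole2 (a point): centre of one of the three 14 mm screw holes of the cover plate, on the plate's underside, at (+62, 0) mm from the plate's centre in the plate's own x, y; it belongs over thread2
- reel: bystander: grey solder reel, 60 mm in diameter, 45 mm high, standing on the bench beyond the chassis; origin at the centre of its underside
- jar: bystander: glass screw jar with steel lid, 56 mm in diameter, 70 mm high, far left of the chassis; origin at the centre of its underside
- driver: bystander: screwdriver lying on the bench to the right of the cells; origin below the middle of the tool

How it is judged:
On the way, in this order (a step that is already met when the one before it is completed fails the run):
1. one cell stands home in well 1 while well 2 is still empty (((horizontal distance between cellA_center and well1 below 0.006 m and z of cellA_center in the frame of well1 between 0.006 and 0.0145 m and angle between cellA_center's own z axis and vertical below 0.2 rad) or (horizontal distance between cellB_center and well1 below 0.006 m and z of cellB_center in the frame of well1 between 0.006 and 0.0145 m and angle between cellB_center's own z axis and vertical below 0.2 rad)) and horizontal distance between each of cellA_center, cellB_center and well2 above 0.02 m), for 0.2 s.
2. both wells hold a cell, fully home, and the cells are let go (((horizontal distance between cellA_center and well1 below 0.006 m and z of cellA_center in the frame of well1 between 0.006 and 0.0145 m and angle between cellA_center's own z axis and vertical below 0.2 rad) or (horizontal distance between cellB_center and well1 below 0.006 m and z of cellB_center in the frame of well1 between 0.006 and 0.0145 m and angle between cellB_center's own z axis and vertical below 0.2 rad)) and ((horizontal distance between cellA_center and well2 below 0.006 m and z of cellA_center in the frame of well2 between 0.006 and 0.0145 m and angle between cellA_center's own z axis and vertical below 0.2 rad) or (horizontal distance between cellB_center and well2 below 0.006 m and z of cellB_center in the frame of well2 between 0.006 and 0.0145 m and angle between cellB_center's own z axis and vertical below 0.2 rad)) and contact force between the fingers and cellA below 0.2 N and contact force between the fingers and cellB below 0.2 N), for 0.2 s.
At the end, for the whole second after the job is handed in: A cell stands home and upright in each well (within 6 mm of its axis); the fingers hold the cover at rest, level within 0.1 rad, its underside 3 to 20 mm above all three pillar tops, each hole within 4 mm sideways of its threaded hole, touching neither chassis nor cells (((horizontal distance between cellA_center and well1 below 0.006 m and z of cellA_center in the frame of well1 between 0.006 and 0.0145 m and angle between cellA_center's own z axis and vertical below 0.2 rad) or (horizontal distance between cellB_center and well1 below 0.006 m and z of cellB_center in the frame of well1 between 0.006 and 0.0145 m and angle between cellB_center's own z axis and vertical below 0.2 rad)) and ((horizontal distance between cellA_center and well2 below 0.006 m and z of cellA_center in the frame of well2 between 0.006 and 0.0145 m and angle between cellA_center's own z axis and vertical below 0.2 rad) or (horizontal distance between cellB_center and well2 below 0.006 m and z of cellB_center in the frame of well2 between 0.006 and 0.0145 m and angle between cellB_center's own z axis and vertical below 0.2 rad)) and horizontal distance between hole0 and thread0 below 0.004 m and horizontal distance between hole1 and thread1 below 0.004 m and horizontal distance between hole2 and thread2 below 0.004 m and z of hole0 in the frame of thread0 between 0.003 and 0.02 m and z of hole1 in the frame of thread1 between 0.003 and 0.02 m and z of hole2 in the frame of thread2 between 0.003 and 0.02 m and angle between cover_grip's own z axis and vertical below 0.1 rad and linear speed of cover below 0.02 m/s and contact force between cover and chassis below 0.05 N and contact force between cover and cellA below 0.05 N and contact force between cover and cellB below 0.05 N and contact force between the fingers and cover above 1 N); the arm keeps its last pose, push and grip.
It fails at once if the reel is moved more than 20 mm (distance of reel from where it was at the start of the episode above 0.02 m).
It fails at once if the jar is moved more than 20 mm (distance of jar from where it was at the start of the episode above 0.02 m).
It fails at once if the driver is moved more than 20 mm (distance of driver from where it was at the start of the episode above 0.02 m).
It fails at once if a battery cell is knocked over (tipped more than 0.7 rad) (angle between cellA_center's own z axis and vertical above 0.7 rad).
It fails at once if a battery cell is knocked over (tipped more than 0.7 rad) (angle between cellB_center's own z axis and vertical above 0.7 rad).
It also fails if it takes over 72 s, if anything falls off the work surface, if the arm or the gripper's body presses on something with over 40 N, if the wrist force passes 120 N, or if a joint passes its speed limit or range.

## Working session

There is one attempt and no reset: what is moved stays moved. The work goes in short steps, Python scripts to look and compute and a tool call to move; the robot and the scene stay as the last step left them, time stands still between calls to the robot, and variables do not carry over. Pictures are saved under pics/ and viewed, at most 10 in all, crops included, and the job is handed in when it is done.

Besides the shell and the picture viewer there is one more tool, called as name([rows], argument=value, ...), one row to a line, values as JSON. servo_tool: Moves the arm, as the interface text tells. Shifts and turns lie within -1 to 1; 1 stands for 0.02 m of shift or 5 degrees of turn. Its arguments: {"type":"object","properties":{"commands":{"type":"array","items":{"type":"array","items":{"type":"number","minimum":-1,"maximum":1}}}},"required":["commands"]}

```bash
mkdir -p pics
cat > h.py <<'E'
import numpy as np, cv2
from station import robot, vision
def shot(name, save=None):
    c=vision.camera(name)
    if save: cv2.imwrite(save, cv2.cvtColor(c["pixels"],cv2.COLOR_RGB2BGR))
    return c
def cloud(c):
    K=c["intrinsics"];T=c["cam_to_world"];z=c["range_z"]
    v,u=np.mgrid[:z.shape[0],:z.shape[1]]
    P=np.stack([(u-K[0,2])/K[0,0]*z,(v-K[1,2])/K[1,1]*z,z],-1)
    P=P@T[:3,:3].T+T[:3,3]; P[z==0]=np.nan
    return P
def ray(c,u,v,h):
    K=c["intrinsics"];T=c["cam_to_world"]
    d=T[:3,:3]@np.array([(u-K[0,2])/K[0,0],(v-K[1,2])/K[1,1],1.]);o=T[:3,3]
    return o+d*(h-o[2])/d[2]
E
python3 - <<'E'
from h import *
for n in ["top","side"]:
    c=shot(n,f"pics/{n}0.png"); print(n,c["cam_to_world"].round(3).tolist(),c["intrinsics"].round(1).tolist())
    np.savez(f"{n}0.npz",**c)
o=robot.get_obs(); print({k:np.round(v,3).tolist() for k,v in o.items()}, robot.grip_point_offset)
E
```

```text
top [[-0.016, -0.975, 0.222, 0.291], [-1.0, 0.017, 0.001, -0.036], [-0.005, -0.222, -0.975, 1.476], [0.0, 0.0, 0.0, 1.0]] [[475.5, 0.0, 282.3], [0.0, 475.5, 210.3], [0.0, 0.0, 1.0]]
side [[-0.72, -0.44, 0.536, 0.073], [-0.694, 0.479, -0.538, 0.502], [-0.02, -0.76, -0.65, 0.725], [0.0, 0.0, 0.0, 1.0]] [[417.6, 0.0, 280.5], [0.0, 417.6, 210.8], [0.0, 0.0, 1.0]]
{'t': 0.1, 'q': [-1.45, 0.381, 1.298, 0.0, 1.464, -0.215], 'dq': [-0.0, -0.002, -0.001, -0.0, -0.0, 0.001], 'effort': [0.003, -44.922, -23.166, -0.0, 0.004, -0.0], 'position': [0.181, -0.519, 0.231], 'eef_rot': [-0.001, 0.986, 0.167, 0.0], 'contact_force': [0.364, -1.045, -0.127], 'moment': [0.004, -0.022, 0.028], 'grip_force': 0.0, 'gripper_width': 0.085} 0.0187
```

View pics/top0.png

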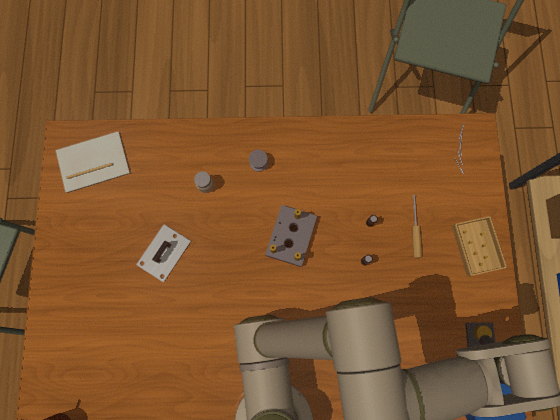

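View pics/side0.png

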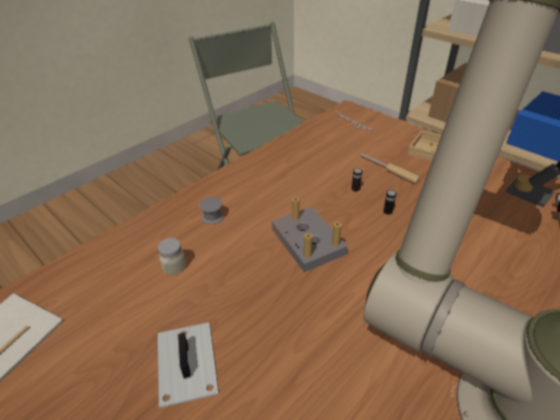

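The top view shows the chassis around (291,236), with its lone pillar at (298,213) and the other two at (273,248) and (298,256). The cells are at (373,220) and (368,260), and the cover is at (163,253) with its single hole towards (175,236). The side view shows the same layout. Next I'll measure from both.

Run:
```python
from h import *
rng={}
for n in ["top","side"]:
    c=dict(np.load(f"{n}0.npz")); P=cloud(c); hsv=cv2.cvtColor(c["pixels"],cv2.COLOR_RGB2HSV)
    X,Y,Z=P[...,0],P[...,1],P[...,2]
    def blobs(m,name,lo):
        k,l,s,ce=cv2.connectedComponentsWithStats(m.astype(np.uint8))
        for i in range(1,k):
            if s[i,4]>=lo:
                p=P[l==i]; print(n,name,s[i,4],"px",ce[i].round(1),"mean",np.nanmean(p,0).round(4),"zmax",np.nanpercentile(p[:,2],[50,95]).round(4))
    box=(X>0.2)&(X<0.75)
    blobs(box&(Z>0.055)&(Z<.08)&(Y<-.1)&(Y>-.35),"celltop",5)
    br=box&(Z>0.082)&(Z<.1)&(Y<0.12)&(Y>-.15)&(hsv[...,1]>90)
    blobs(br,"pillartop",3)
    ch=box&(Z>0.024)&(Z<.036)&(Y<0.1)&(Y>-.2)&(X<.58)
    blobs(ch,"chassis",200)
    pl=box&(Z<.012)&(Z>-.004)&(hsv[...,1]<60)&(hsv[...,2]>120)&(Y>.1)&(Y<.45)&(X<.55)
    blobs(pl,"plate",200)
    blobs(box&(Z>.03)&(Z<.06)&(Y>.1)&(Y<.4)&(X<.5),"bar",20)
    for nm,m in(("chassis",ch),("plate",pl)):
        p=P[m][:,:2].astype(np.float32)
        r=cv2.minAreaRect(p); print(nm,np.round(r[0],4),np.round(r[1],4),round(r[2],1))
    m=box&(Z>.03)&(Z<.06)&(Y>.2)&(Y<.4)&(X<.45)
    if m.sum()>5: print("bar",cv2.minAreaRect(P[m][:,:2].astype(np.float32)))
```

```text
top celltop 63 px [373.  218.9] mean [ 0.581  -0.309   0.0642] zmax [0.0645 0.069 ]
top celltop 62 px [368.  258.6] mean [ 0.4607 -0.287   0.0646] zmax [0.0644 0.0682]
top pillartop 32 px [297.5 212.1] mean [ 0.6004 -0.0799  0.0896] zmax [0.0897 0.0949]
top pillartop 31 px [272.7 247.6] mean [ 0.4949 -0.0045  0.0893] zmax [0.0899 0.0937]
top pillartop 31 px [297.5 255.4] mean [ 0.4705 -0.077   0.0899] zmax [0.0901 0.0935]
top chassis 1191 px [290.2 241.7] mean [ 0.5211 -0.0572  0.0302] zmax [0.0301 0.0345]
top plate 1031 px [162.8 255.8] mean [0.4875 0.3393 0.0056] zmax [0.0056 0.0105]
top bar 78 px [157.7 255.2] mean [0.4839 0.3443 0.0458] zmax [0.0468 0.0536]
chassis [ 0.5304 -0.0565] [0.1161 0.1395] 71.6
plate [0.4982 0.3385] [0.1039 0.1501] 56.8
side celltop 66 px [357.1 171.6] mean [ 0.5802 -0.3062  0.0626] zmax [0.064  0.0665]
side celltop 80 px [390.8 194. ] mean [ 0.459  -0.2835  0.0628] zmax [0.0639 0.067 ]
side pillartop 44 px [295.  199.9] mean [ 0.6007 -0.078   0.0886] zmax [0.0896 0.0916]
side pillartop 54 px [336.7 225.3] mean [ 0.4709 -0.0748  0.0886] zmax [0.0893 0.0919]
side pillartop 52 px [307.6 236.6] mean [ 0.4948 -0.0029  0.0886] zmax [0.0893 0.0915]
side chassis 1484 px [313.5 239.5] mean [ 0.5178 -0.0526  0.0297] zmax [0.0299 0.032 ]
side plate 3026 px [187.5 369.7] mean [0.4822 0.3451 0.0049] zmax [0.0051 0.0071]
side bar 210 px [183.2 359.1] mean [0.4804 0.348  0.045 ] zmax [0.0472 0.0494]
chassis [ 0.529  -0.0559] [0.119  0.1382] 71.9
plate [0.4982 0.3382] [0.1042 0.1514] 57.3
```

servo_tool([
  [0.67, 0.35, 0, 0.95, 0],
  [0.67, 0.35, 0, 0.95, 0],
  [0.67, 0.35, 0, 0.95, 0],
  [0.67, 0.35, 0, 0.95, 0],
  [0.67, 0.35, 0, 0.95, 0],
  [0.67, 0.35, 0, 0.95, 0],
  [0.67, 0.35, 0, 0.95, 0],
  [0.67, 0.35, 0, 0.95, 0],
  [0.67, 0.35, 0, 0.95, 0],
  [0.67, 0.35, 0, 0.95, 0],
])

```text
t: 0.93
position: [0.3158, -0.4487, 0.231]
eef_rot: [-0.0, 0.834, 0.552, 0.0]
contact_force: [1.0, 1.2, -0.0]
gripper_width: 0.0855
grip_force: 0.0
```

servo_tool([
  [0.67, 0.35, 0, 0.95, 0],
  [0.67, 0.35, 0, 0.95, 0],
  [0.67, 0.35, 0, 0.95, 0],
  [0.67, 0.35, 0, 0.95, 0],
  [0.67, 0.35, 0, 0.95, 0],
  [0.67, 0.35, 0, 0.95, 0],
  [0.67, 0.35, 0, 0.95, 0],
  [0.67, 0.35, 0, 0.95, 0],
  [0.67, 0.35, 0, 0.95, 0],
  [0.67, 0.35, 0, 0.95, 0],
])

```text
t: 1.77
position: [0.4498, -0.3787, 0.2309]
eef_rot: [-0.0, 0.541, 0.841, 0.0]
contact_force: [-0.0, 0.0, 0.2]
gripper_width: 0.0852
grip_force: 0.0
```

servo_tool([
  [0.67, 0.35, 0, 0.95, 0],
  [0.67, 0.35, 0, 0.95, 0],
  [0.67, 0.35, 0, 0.95, 0],
  [0.67, 0.35, 0, 0.95, 0],
  [0.67, 0.35, 0, 0.95, 0],
  [0.67, 0.35, 0, 0.95, 0],
  [0.67, 0.35, 0, 0.95, 0],
  [0.67, 0.35, 0, 0.95, 0],
  [0, 0, 0, 0.95, 0],
  [0, 0, 0, 0.95, 0],
])

```text
t: 2.6
position: [0.557, -0.3226, 0.2306]
eef_rot: [-0.001, 0.156, 0.988, 0.0]
contact_force: [0.5, 0.3, 0.3]
gripper_width: 0.0856
grip_force: 0.0
```

Run:
```python
from h import *
o=robot.get_obs(); print(o["position"],o["eef_rot"],o["q"])
c=shot("wrist","pics/w1.png"); np.savez("w1.npz",**c); print(c["cam_to_world"].round(3).tolist(),c["intrinsics"].tolist())
```

```text
[ 0.55696477 -0.32257856  0.2305619 ] [-5.29392436e-04  1.56026570e-01  9.87752664e-01  3.21115063e-04] [-7.08547119e-01  5.51332931e-01  1.00965583e+00 -8.22546264e-06
  1.58184221e+00 -1.96601014e+00]
[[0.308, 0.917, 0.252, 0.494], [0.951, -0.297, -0.081, -0.302], [0.0, 0.265, -0.964, 0.373], [0.0, 0.0, 0.0, 1.0]] [[323.7822830753764, 0.0, 286.0855148209004], [0.0, 323.7822830753764, 206.8717101995314], [0.0, 0.0, 1.0]]
```

View pics/w1.png

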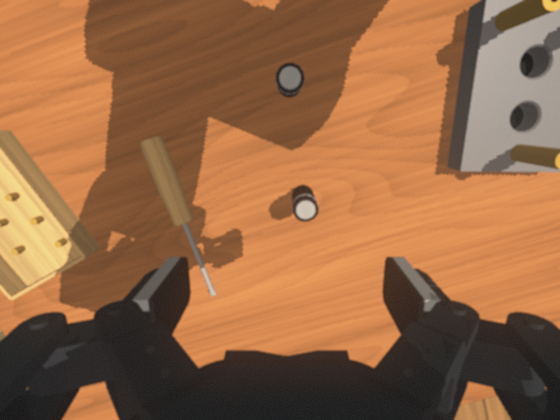

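The wrist view shows the cell tops at about (305,210) for the far cell and (290,77) for the near one, and both wells at the right edge (525,115 and 535,60). I'll refine the cell positions from their top discs.

Run:
```python
from h import *
c=dict(np.load("w1.npz")); P=cloud(c); X,Y,Z=np.moveaxis(P,-1,0)
for (u,v) in((305,209),(290,77)):
    m=np.zeros(Z.shape,np.uint8); m[v-25:v+25,u-25:u+25]=1
    print("top z",np.nanmedian(P[v-3:v+4,u-3:u+4,2]))
    m=((m>0)&(Z>.06)&(Z<.07)).astype(np.uint8)
    cs,_=cv2.findContours(m,0,2); k=max(cs,key=cv2.contourArea)
    (a,b),r=cv2.minEnclosingCircle(k); e=cv2.fitEllipse(k)
    print(e, ray(c,*e[0],.065).round(4), m.sum(), "width mm",np.linalg.norm(ray(c,e[0][0]-e[1][0]/2,e[0][1],.065)-ray(c,e[0][0]+e[1][0]/2,e[0][1],.065)))
```

```text
top z 0.06527864827382113
((305.4658203125, 208.1885528564453), (24.749778747558594, 24.845979690551758), 34.792266845703125) [ 0.5817 -0.3104  0.065 ] 511 width mm 0.024466746675109296
top z 0.06477864148071594
((289.94366455078125, 77.15385437011719), (27.840322494506836, 29.900470733642578), 178.54139709472656) [ 0.4617 -0.2882  0.065 ] 692 width mm 0.024762957793215728
```

servo_tool([
  [0.4, 0.2, -0.5, 0, 0],
  [0.4, 0.2, -0.7, 0, 0],
  [0.4, 0.25, -0.7, 0, 0],
  [0, 0, -0.8, 0, 0],
  [0, 0, -0.8, 0, 0],
  [0, 0, -0.8, 0, 0],
  [0, 0, -0.8, 0, 0],
  [0, 0, -0.8, 0, 0],
  [0, 0, -0.8, 0, 0],
  [0, 0, -0.8, 0, 0],
])

```text
t: 3.48
position: [0.5805, -0.3098, 0.0795]
eef_rot: [-0.0, 0.16, 0.987, 0.0]
contact_force: [0.8, -0.1, -0.9]
gripper_width: 0.0852
grip_force: 0.0
```

servo_tool([
  [0, 0, -0.8, 0, 0],
  [0, 0, -0.8, 0, 0],
  [0, 0, -0.5, 0, 0],
  [0, 0, -0.4, 0, 0],
  [0, 0, 0, 0, 0.3],
  [0, 0, 0, 0, 0.5],
  [0, 0, 0, 0, 0.6],
  [0, 0, 0, 0, 0.8],
  [0, 0, 0, 0, 1],
  [0, 0, 0, 0, 1],
])

```text
t: 4.32
position: [0.5808, -0.3104, 0.0323]
eef_rot: [0.001, 0.159, 0.987, -0.0]
contact_force: [0.6, 0.9, 4.0]
gripper_width: 0.024
grip_force: 59.1
```

servo_tool([
  [0, 0, 0, 0, 1],
  [0, 0, 0, 0, 1],
  [0, 0, 0, 0, 1],
  [0, 0, 0, 0, 1],
  [0, 0, 0, 0, 1],
  [0, 0, 0, 0, 1],
  [0, 0, 0.2, 0, 1],
  [0, 0, 0.3, 0, 1],
  [0, 0, 0.5, 0, 1],
  [0, 0, 0.5, 0, 1],
])

```text
t: 5.15
position: [0.5803, -0.3103, 0.0621]
eef_rot: [-0.0, 0.159, 0.987, 0.0]
contact_force: [0.9, 0.2, 0.0]
gripper_width: 0.0235
grip_force: 58.8
```

servo_tool([
  [0, 0, 0.8, 0, 1],
  [0, 0, 0.8, 0, 1],
  [0, 0.3, 0.8, 0, 1],
  [0, 0.7, 0.8, 0, 1],
  [-0.1, 0.8, 0.7, 0, 1],
  [-0.1, 0.8, 0.7, 0, 1],
  [-0.1, 0.8, 0, 0, 1],
  [-0.1, 0.8, 0, 0, 1],
  [-0.1, 0.8, 0, 0, 1],
  [-0.1, 0.8, 0, 0, 1],
])

```text
t: 5.98
position: [0.568, -0.1929, 0.1533]
eef_rot: [-0.0, 0.159, 0.987, 0.0]
contact_force: [0.6, 0.2, 0.0]
gripper_width: 0.0235
grip_force: 58.8
```

servo_tool([
  [-0.1, 0.8, 0, 0, 1],
  [0, 0.8, 0, 0, 1],
  [0, 0.8, 0, 0, 1],
  [0, 0.7, 0, 0, 1],
  [0, 0.5, 0, 0, 1],
  [0, 0, 0, 0, 1],
  [0, 0, 0, 0, 1],
  [0, 0, 0, 0, 1],
  [0, 0, 0, 0, 1],
  [0, 0, 0, 0, 1],
])

```text
t: 6.82
position: [0.5664, -0.123, 0.1532]
eef_rot: [-0.0, 0.159, 0.987, -0.0]
contact_force: [-0.5, 0.1, -0.8]
gripper_width: 0.0236
grip_force: 58.8
```

Run:
```python
from h import *
o=robot.get_obs(); print(o["position"],o["eef_rot"],o["q"],o["gripper_width"],o["contact_force"])
c=shot("wrist","pics/w2.png"); np.savez("w2.npz",**c)
```

```text
[ 0.56644202 -0.12296682  0.15321262] [-3.62385895e-05  1.59155521e-01  9.87253522e-01 -3.69652805e-05] [-4.17856872e-01  4.97151602e-01  1.33924253e+00 -9.32454118e-05
  1.30524974e+00 -1.66895830e+00] 0.02357317400535046 [-0.52358015  0.06035521 -0.82571728]
```

View pics/w2.png

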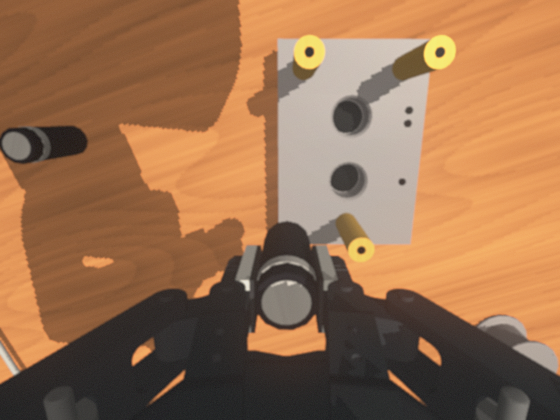

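In this view the pillar tops are at (310,52), (440,52) and (361,250), the wells at (350,116) for number 2 and (347,179) for number 1 beside its single dot, and the top of the held cell at (287,298). I'll measure all of these.

```bash
cat > meas.py <<'E'
from h import *
def ell(m,u,v,w,h):
    q=np.zeros(m.shape,np.uint8); q[max(0,v-w):v+w,max(0,u-w):u+w]=m[max(0,v-w):v+w,max(0,u-w):u+w]
    cs,_=cv2.findContours(q,0,1); k=cv2.convexHull(max(cs,key=cv2.contourArea)); return cv2.fitEllipse(k)
E
python3 - <<'E'
from meas import *
c=dict(np.load("w2.npz")); P=cloud(c); Z=P[...,2]; hsv=cv2.cvtColor(c["pixels"],cv2.COLOR_RGB2HSV)
H=[]
for (u,v) in((440,52),(310,52),(361,250)):
    m=(Z>.084)&(Z<.096); e=ell(m,u,v,24,0); p=ray(c,*e[0],.09)
    print("pillar",np.round(e[0],1),np.round(e[1],1),p.round(4),"z",np.nanmedian(Z[v-8:v+9,u-8:u+9][m[v-8:v+9,u-8:u+9]]).round(4)); H.append(p[:2])
H=np.array(H); M=np.array([[-62,38],[-62,-38],[62,0]])/1000
mc=M.mean(0);hc=H.mean(0);A=M-mc;B=H-hc
th=np.arctan2((A[:,0]*B[:,1]-A[:,1]*B[:,0]).sum(),(A*B).sum()); R=np.array([[np.cos(th),-np.sin(th)],[np.sin(th),np.cos(th)]])
cc=hc-R@mc; print("chassis",cc.round(4),np.degrees(th).round(2),"res mm",((A@R.T-B)*1000).round(1).tolist())
print("well1",(cc+R@[.026,0]).round(4),"well2",(cc+R@[-.026,0]).round(4))
for n,(u,v) in((1,(347,179)),(2,(350,116))):
    m=(Z<.0275)|(hsv[...,2]<110); e=ell(m,u,v,24,0); print("well",n,np.round(e[0],1),np.round(e[1],1),ray(c,*e[0],.03).round(4))
u,v=287,300; print("cell top z",np.nanmedian(Z[v-8:v+9,u-8:u+9]))
zt=np.nanmedian(Z[v-8:v+9,u-8:u+9])
m=abs(Z-zt)<.004; e=ell(m,u,v,40,0); print(e,ray(c,*e[0],zt))
E
```

```text
pillar [437.7  52.3] [31.1 38.5] [ 0.4962 -0.0068  0.09  ] z 0.0901
pillar [309.1  51.9] [30.5 35.1] [ 0.4725 -0.0779  0.09  ] z 0.09
pillar [360.2 247.5] [26.6 28.2] [ 0.6005 -0.0809  0.09  ] z 0.0902
chassis [ 0.5427 -0.0617] -18.41 res mm [[-0.4, 0.7], [-0.6, -0.3], [1.0, -0.4]]
well1 [ 0.5673 -0.0699] well2 [ 0.518  -0.0535]
well 1 [347.8 180.1] [33.2 35.5] [ 0.5671 -0.0692  0.03  ]
well 2 [351.4 115.3] [36.3 40.5] [ 0.5179 -0.0527  0.03  ]
cell top z 0.18609157376040705
((286.04180908203125, 297.0501403808594), (64.79674530029297, 128.3007354736328), 89.41300201416016) [ 0.56589906 -0.12283219  0.18609157]
```

servo_tool([
  [0, 0.6, 0, 0, 1],
  [0, 0.7, 0, 0, 1],
  [0.04, 0.6, 0, 0, 1],
  [0, 0.5, 0, 0, 1],
  [0, 0.26, 0, 0, 1],
  [0, 0, -0.7, 0, 1],
  [0, 0, -0.8, 0, 1],
  [0, 0, -0.8, 0, 1],
  [0, 0, -0.8, 0, 1],
  [0, 0, -0.6, 0, 1],
])

```text
t: 7.7
position: [0.5669, -0.0684, 0.0781]
eef_rot: [-0.0, 0.158, 0.987, 0.0]
contact_force: [0.1, -0.5, -0.7]
gripper_width: 0.0234
grip_force: 58.9
```

servo_tool([
  [0, 0, -0.3, 0, 1],
  [0, 0, -0.2, 0, 1],
  [0, 0, -0.2, 0, 1],
  [0, 0, -0.1, 0, 1],
  [0, 0, -0.1, 0, 1],
  [0, 0, -0.1, 0, 1],
  [0, 0, -0.1, 0, 1],
  [0, 0, -0.1, 0, 1],
  [0, 0, 0, 0, 1],
  [0, 0, 0, 0, 1],
])

```text
t: 8.53
position: [0.5672, -0.0691, 0.0553]
eef_rot: [-0.0, 0.159, 0.987, 0.0]
contact_force: [-0.3, 0.7, -0.4]
gripper_width: 0.0236
grip_force: 58.9
```

servo_tool([
  [0, 0, -0.1, 0, 1],
  [0, 0, -0.1, 0, 1],
  [0, 0, -0.1, 0, 1],
  [0, 0, -0.1, 0, 1],
  [0, 0, -0.1, 0, 1],
  [0, 0, -0.1, 0, 1],
  [0, 0, -0.1, 0, 1],
  [0, 0, -0.02, 0, 1],
  [0, 0, 0, 0, 1],
  [0, 0, 0, 0, 1],
])

```text
t: 9.37
position: [0.5673, -0.0691, 0.041]
eef_rot: [0.0, 0.159, 0.987, -0.0]
contact_force: [0.7, -0.4, -0.6]
gripper_width: 0.0236
grip_force: 58.9
```

servo_tool([
  [0, 0, -0.05, 0, 1],
  [0, 0, 0, 0, 0.6],
  [0, 0, 0, 0, 0.3],
  [0, 0, 0, 0, 0],
  [0, 0, 0, 0, 0],
  [0, 0, 0, 0, 0],
  [0, 0, 0, 0, 0],
  [0, 0, 0, 0, 0],
  [0, 0, 0.3, 0, 0],
  [0, 0, 0.6, 0, 0],
])

```text
t: 10.2
position: [0.5666, -0.0689, 0.0573]
eef_rot: [-0.001, 0.159, 0.987, 0.0]
contact_force: [0.6, 0.4, 0.4]
gripper_width: 0.0853
grip_force: 0.0
```

servo_tool([
  [0, 0, 0.8, 0, 0],
  [0, 0, 0.9, 0, 0],
  [0, 0, 1, 0, 0],
  [0, 0, 0.9, 0, 0],
  [0, -0.3, 0, 0, 0],
  [0, -0.6, 0, 0, 0],
  [0, 0, 0, 0, 0],
  [0, 0, 0, 0, 0],
  [0, 0, 0, 0, 0],
  [0, 0, 0, 0, 0],
])

```text
t: 11.03
position: [0.5669, -0.0869, 0.1292]
eef_rot: [-0.001, 0.159, 0.987, 0.0]
contact_force: [0.0, 0.1, -0.2]
gripper_width: 0.0853
grip_force: 0.0
```

Run:
```python
from meas import *
o=robot.get_obs(); print(o["position"],o["gripper_width"])
c=shot("wrist","pics/w3.png"); np.savez("w3.npz",**c); P=cloud(c);Z=P[...,2]
for nm,lo,hi in(("cells",.06,.08),("pillars",.085,.095)):
    k,l,s,ce=cv2.connectedComponentsWithStats(((Z>lo)&(Z<hi)&(P[...,0]>.4)).astype(np.uint8))
    for i in range(1,k):
        if s[i,4]>150: print(nm,s[i,2:],ce[i].round(1),"z",np.nanmedian(Z[l==i]).round(4),ray(c,*ce[i],np.nanmedian(Z[l==i])).round(4))
```

```text
[ 0.56694123 -0.08689917  0.1291852 ] 0.08527481291495477
cells [ 25  33 264] [369.8  76.4] z 0.0708 [ 0.497  -0.0128  0.0708]
cells [  41   43 1345] [312.5 216.2] z 0.0727 [ 0.5671 -0.0691  0.0727]
cells [ 27  22 307] [309.4 257.1] z 0.0708 [ 0.5946 -0.0796  0.0708]
pillars [  36   38 1044] [246.5  65.3] z 0.09 [ 0.4724 -0.0775  0.09  ]
pillars [  37   38 1094] [391.1  65.8] z 0.0899 [ 0.4962 -0.0061  0.0899]
pillars [ 29  30 685] [313.  278.9] z 0.0901 [ 0.6006 -0.0805  0.0901]
```

View pics/w3.png

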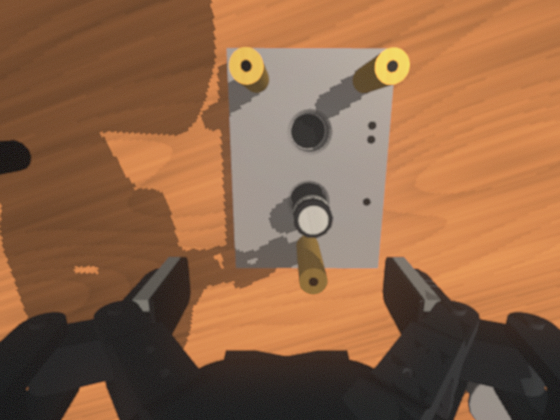

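The first cell is home: its top is at z 0.0727 and (0.567,-0.069), seen at pixel (313,217). Well 2 at (310,130) is empty. Next is the second cell.

servo_tool([
  [-0.2, -0.5, 0, 0, 0],
  [-0.45, -0.85, 0, 0, 0],
  [-0.45, -0.85, 0, 0, 0],
  [-0.45, -0.85, 0, 0, 0],
  [-0.45, -0.85, 0, 0, 0],
  [-0.45, -0.85, 0, 0, 0],
  [-0.45, -0.85, 0, 0, 0],
  [-0.45, -0.85, 0, 0, 0],
  [-0.45, -0.85, 0, 0, 0],
  [-0.45, -0.85, 0, 0, 0],
])

```text
t: 11.92
position: [0.4813, -0.2512, 0.1299]
eef_rot: [-0.0, 0.159, 0.987, -0.0]
contact_force: [0.2, -0.2, -0.2]
gripper_width: 0.0853
grip_force: 0.0
```

servo_tool([
  [-0.45, -0.85, 0, 0, 0],
  [-0.4, -0.75, 0, 0, 0],
  [-0.15, -0.3, 0, 0, 0],
  [0, 0, 0, 0, 0],
  [0, 0, -0.4, 0, 0],
  [0, 0, -0.6, 0, 0],
  [0, 0, -0.7, 0, 0],
  [0, 0, -0.7, 0, 0],
  [0, 0, -0.6, 0, 0],
  [0, 0, -0.6, 0, 0],
])

```text
t: 12.75
position: [0.4625, -0.2867, 0.0567]
eef_rot: [-0.0, 0.158, 0.987, 0.0]
contact_force: [-0.5, -0.3, 0.2]
gripper_width: 0.0855
grip_force: 0.0
```

servo_tool([
  [-0.05, -0.03, -0.5, 0, 0],
  [0, 0, -0.5, 0, 0],
  [0, 0, -0.22, 0, 0],
  [0, 0, 0, 0, 0.3],
  [0, 0, 0, 0, 0.5],
  [0, 0, 0, 0, 0.6],
  [0, 0, 0, 0, 0.8],
  [0, 0, 0, 0, 1],
  [0, 0, 0, 0, 1],
  [0, 0, 0, 0, 1],
])

```text
t: 13.58
position: [0.4615, -0.2889, 0.0342]
eef_rot: [0.001, 0.159, 0.987, -0.0]
contact_force: [0.5, 0.4, 5.5]
gripper_width: 0.0233
grip_force: 59.0
```

servo_tool([
  [0, 0, 0, 0, 1],
  [0, 0, 0, 0, 1],
  [0, 0, 0.2, 0, 1],
  [0, 0, 0.4, 0, 1],
  [0, 0, 0.8, 0, 1],
  [0, 0, 0.9, 0, 1],
  [0, 0, 0.9, 0, 1],
  [0, 0, 0.9, 0, 1],
  [0, 0, 0.9, 0, 1],
  [0, 0, 0.9, 0, 1],
])

```text
t: 14.42
position: [0.461, -0.2885, 0.1529]
eef_rot: [0.0, 0.159, 0.987, -0.0]
contact_force: [0.6, -0.3, -0.3]
gripper_width: 0.0232
grip_force: 58.8
```

servo_tool([
  [0.19, 0.4, 0.2, 0, 1],
  [0.19, 0.7, 0, 0, 1],
  [0.19, 0.85, 0, 0, 1],
  [0.19, 0.85, 0, 0, 1],
  [0.19, 0.85, 0, 0, 1],
  [0.19, 0.85, 0, 0, 1],
  [0.19, 0.85, 0, 0, 1],
  [0.19, 0.85, 0, 0, 1],
  [0.19, 0.85, 0, 0, 1],
  [0.19, 0.85, 0, 0, 1],
])

```text
t: 15.25
position: [0.4987, -0.1282, 0.1542]
eef_rot: [-0.001, 0.158, 0.987, 0.001]
contact_force: [0.5, -0.4, -1.8]
gripper_width: 0.0236
grip_force: 58.8
```

servo_tool([
  [0.19, 0.85, 0, 0, 1],
  [0.19, 0.85, 0, 0, 1],
  [0.19, 0.85, 0, 0, 1],
  [0.19, 0.85, 0, 0, 1],
  [0.19, 0.48, 0, 0, 1],
  [0, 0, 0, 0, 1],
  [0, 0, 0, 0, 1],
  [0, 0, 0, 0, 1],
  [0, 0, 0, 0, 1],
  [0, 0, 0, 0, 1],
])

```text
t: 16.08
position: [0.5181, -0.0537, 0.1554]
eef_rot: [-0.0, 0.159, 0.987, -0.0]
contact_force: [0.4, 0.3, -0.3]
gripper_width: 0.0233
grip_force: 58.9
```

Run:
```python
from meas import *
o=robot.get_obs(); print(o["position"],o["gripper_width"])
c=shot("wrist","pics/w4.png"); P=cloud(c);Z=P[...,2]
for nm,lo,hi in(("cell1",.068,.076),("held",.175,.21),("pillars",.085,.095)):
    k,l,s,ce=cv2.connectedComponentsWithStats(((Z>lo)&(Z<hi)&(P[...,0]>.4)).astype(np.uint8))
    for i in range(1,k):
        if s[i,4]>200: print(nm,s[i,2:],ce[i].round(1),"z",np.nanmedian(Z[l==i]).round(4),ray(c,*ce[i],np.nanmedian(Z[l==i])).round(4))
```

```text
[ 0.51809514 -0.05372588  0.15543037] 0.023336439343377237
held [ 299   98 9627] [286.6 291.7] z 0.1918 [ 0.5135 -0.0521  0.1918]
pillars [ 29  29 647] [229.3 166. ] z 0.09 [ 0.472  -0.0771  0.09  ]
pillars [ 29  29 643] [346.2 166.2] z 0.09 [ 0.4958 -0.0056  0.09  ]
pillars [ 24  22 429] [287.4 331.5] z 0.0901 [ 0.6012 -0.0803  0.0901]
```

servo_tool([
  [0, 0.03, -0.4, 0, 1],
  [0, 0, -0.7, 0, 1],
  [0, 0, -0.8, 0, 1],
  [0, 0, -0.8, 0, 1],
  [0, 0, -0.7, 0, 1],
  [0, 0, -0.5, 0, 1],
  [0, 0, -0.3, 0, 1],
  [0, 0, -0.2, 0, 1],
  [0, 0, -0.1, 0, 1],
  [0, 0, -0.1, 0, 1],
])

```text
t: 16.97
position: [0.5184, -0.0526, 0.0636]
eef_rot: [0.0, 0.159, 0.987, -0.0]
contact_force: [0.4, -0.3, -1.0]
gripper_width: 0.0232
grip_force: 58.9
```

servo_tool([
  [0, 0, -0.1, 0, 1],
  [0, 0, -0.1, 0, 1],
  [0, 0, -0.1, 0, 1],
  [0, 0, -0.1, 0, 1],
  [0, 0, -0.1, 0, 1],
  [0, 0, 0, 0, 1],
  [0, 0, 0, 0, 1],
  [0, 0, 0, 0, 1],
  [0, 0, 0, 0, 1],
  [0, 0, 0, 0, 1],
])

```text
t: 17.8
position: [0.5183, -0.0525, 0.0536]
eef_rot: [0.0, 0.159, 0.987, -0.0]
contact_force: [-0.4, -0.0, -0.7]
gripper_width: 0.0236
grip_force: 58.9
```

servo_tool([
  [0, 0, -0.1, 0, 1],
  [0, 0, -0.1, 0, 1],
  [0, 0, -0.1, 0, 1],
  [0, 0, -0.1, 0, 1],
  [0, 0, -0.1, 0, 1],
  [0, 0, -0.08, 0, 1],
  [0, 0, 0, 0, 1],
  [0, 0, 0, 0, 1],
  [0, 0, 0, 0, 1],
  [0, 0, 0, 0, 1],
])

```text
t: 18.63
position: [0.5183, -0.0525, 0.0422]
eef_rot: [0.0, 0.159, 0.987, -0.0]
contact_force: [-1.2, 1.1, 4.6]
gripper_width: 0.0237
grip_force: 59.4
```

servo_tool([
  [0, 0, 0, 0, 0.6],
  [0, 0, 0, 0, 0.3],
  [0, 0, 0, 0, 0],
  [0, 0, 0, 0, 0],
  [0, 0, 0, 0, 0],
  [0, 0, 0, 0, 0],
  [0, 0, 0, 0, 0],
  [0, 0, 0.3, 0, 0],
  [0, 0, 0.6, 0, 0],
  [0, 0, 0.8, 0, 0],
])

```text
t: 19.47
position: [0.5177, -0.0523, 0.076]
eef_rot: [-0.001, 0.159, 0.987, 0.0]
contact_force: [0.7, -0.0, 0.0]
gripper_width: 0.0856
grip_force: 0.0
```

servo_tool([
  [0, 0, 0.9, 0, 0],
  [0, 0, 1, 0, 0],
  [0, 0, 1, 0, 0],
  [0, 0, 1, 0, 0],
  [0, 0, 0.8, 0, 0],
  [0, 0, 0, 0, 0],
  [0, 0, 0, 0, 0],
  [0, 0, 0, 0, 0],
  [0, 0, 0, 0, 0],
  [0, 0, 0, 0, 0],
])

```text
t: 20.3
position: [0.5179, -0.0524, 0.169]
eef_rot: [-0.001, 0.159, 0.987, 0.0]
contact_force: [0.6, 0.2, -0.1]
gripper_width: 0.0853
grip_force: 0.0
```

Run:
```python
from meas import *
o=robot.get_obs(); print(o["position"],o["gripper_width"])
for n in("top","side"):
  c=shot(n,f"pics/{n}5.png"); P=cloud(c);Z=P[...,2]
  k,l,s,ce=cv2.connectedComponentsWithStats(((Z>.06)&(Z<.08)&(P[...,0]>.4)&(P[...,0]<.65)&(abs(P[...,1]+.06)<.07)).astype(np.uint8))
  for i in range(1,k):
    if s[i,4]>20: print(n,s[i,2:],ce[i].round(1),"z",np.nanpercentile(Z[l==i],80).round(4),P[l==i].mean(0).round(4))
```

```text
[ 0.51787627 -0.05236389  0.16902407] 0.08530117611228236
top [ 9  6 31] [288.4 242.4] z 0.0756 [ 0.5123 -0.0511  0.0729]
side [ 16  18 150] [299.9 212.5] z 0.0735 [ 0.5753 -0.0679  0.0698]
side [ 12  11 112] [313.5 228.1] z 0.0735 [ 0.5156 -0.048   0.07  ]
side [ 8  8 50] [336.3 232.6] z 0.0758 [ 0.468  -0.0717  0.07  ]
side [ 8  8 50] [307.4 244. ] z 0.0759 [4.921e-01 2.000e-04 7.000e-02]
```

servo_tool([
  [0.08, 0.6, 0.1, -0.15, 0],
  [0.08, 0.95, 0, -0.15, 0],
  [0.08, 0.95, 0, -0.15, 0],
  [0.08, 0.95, 0, -0.15, 0],
  [0.08, 0.95, 0, -0.15, 0],
  [0.08, 0.95, 0, -0.15, 0],
  [0.08, 0.95, 0, -0.15, 0],
  [0.08, 0.95, 0, -0.15, 0],
  [0.08, 0.95, 0, -0.15, 0],
  [0.08, 0.95, 0, -0.15, 0],
])

```text
t: 21.23
position: [0.5341, 0.1315, 0.1716]
eef_rot: [-0.0, 0.223, 0.975, -0.0]
contact_force: [0.7, -0.1, 0.1]
gripper_width: 0.0852
grip_force: 0.0
```

servo_tool([
  [0.08, 0.95, 0, -0.15, 0],
  [0.08, 0.95, 0, -0.15, 0],
  [0.08, 0.95, 0, -0.15, 0],
  [0.08, 0.95, 0, -0.15, 0],
  [0.08, 0.95, 0, -0.15, 0],
  [0.08, 0.95, 0, -0.15, 0],
  [0.08, 0.95, 0, -0.15, 0],
  [0.08, 0.95, 0, -0.15, 0],
  [0.08, 0.2, 0, -0.15, 0],
  [0, 0, 0, -0.1, 0],
])

```text
t: 22.07
position: [0.5485, 0.2873, 0.1713]
eef_rot: [-0.0, 0.284, 0.959, -0.0]
contact_force: [0.4, -0.8, -0.3]
gripper_width: 0.0856
grip_force: 0.0
```

servo_tool([
  [0, 0, 0, 0, 0],
  [0, 0, 0, 0, 0],
  [0, 0, 0, 0, 0],
  [0, 0, 0, 0, 0],
  [0, 0, 0, 0, 0],
  [0, 0, 0, 0, 0],
  [0, 0, 0, 0, 0],
  [0, 0, 0, 0, 0],
  [0, 0, 0, 0, 0],
  [0, 0, 0, 0, 0],
])

```text
t: 22.9
position: [0.5486, 0.2865, 0.1719]
eef_rot: [0.0, 0.284, 0.959, -0.0]
contact_force: [-0.4, 0.1, 0.0]
gripper_width: 0.0856
grip_force: 0.0
```

Run:
```python
from meas import *
o=robot.get_obs(); print(o["position"],o["eef_rot"],o["q"])
c=shot("wrist","pics/w6.png"); np.savez("w6.npz",**c)
```

```text
[0.54862054 0.28654794 0.17190648] [ 2.48511905e-07  2.84068501e-01  9.58803988e-01 -1.57994562e-05] [ 2.90346280e-01  5.45850865e-01  1.19153974e+00 -2.71062217e-05
  1.40421891e+00 -7.04376020e-01]
```

View pics/w6.png

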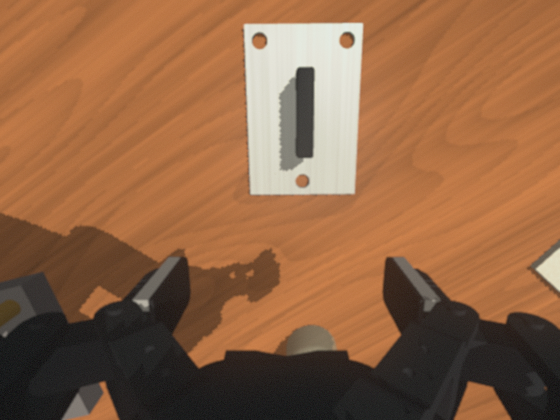

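The wrist view shows the cover holes at (260,40), (347,40) and the single one at (302,181), with the bar top between (305,68) and (305,157). I'll measure these for the pose and heights.

Run:
```python
from meas import *
c=dict(np.load("w6.npz")); P=cloud(c); Z=P[...,2]; hsv=cv2.cvtColor(c["pixels"],cv2.COLOR_RGB2HSV)
H=[]
for (u,v) in((347,40),(260,40),(302,181)):   # image right = ? resolved below
    m=hsv[...,1]>90; e=ell(m,u,v,11,0); p=ray(c,*e[0],.005); print(np.round(e[0],1),np.round(e[1],1),p.round(4)); H.append(p[:2])
H=np.array(H)
d=H[2]-(H[0]+H[1])/2; print("span",np.linalg.norm(d),np.linalg.norm(H[0]-H[1]),"center",((H[2]+(H[0]+H[1])/2)/2).round(4),"yaw",np.degrees(np.arctan2(d[1],d[0])))
m=((Z>.04)&(Z<.056)&(P[...,1]>.25)&(P[...,0]>.38)).astype(np.uint8); m[220:]=0
cs,_=cv2.findContours(m,0,1); k=max(cs,key=cv2.contourArea); zb=np.nanmedian(Z[m>0]); r=cv2.minAreaRect(k)
b=np.array([ray(c,*q,zb)[:2] for q in cv2.boxPoints(r)]); print("bar z",zb,"center",b.mean(0).round(4),[np.linalg.norm(b[i]-b[i-1]).round(4) for i in(0,1)])
e=max(((b[i]-b[i-1]) for i in (0,1)),key=np.linalg.norm); print("bar yaw",np.degrees(np.arctan2(e[1],e[0])))
print("plate z",np.nanmedian(Z[60:180,255:275]))
```

```text
[346.1  40.1] [13.2 14.6] [0.4669 0.4018 0.005 ]
[259.1  40.9] [13.5 14.5] [0.4263 0.3381 0.005 ]
[301.7 180.5] [11.7 11.8] [0.5506 0.3035 0.005 ]
span 0.12339615717093073 0.07551785100491311 center [0.4986 0.3367] yaw -32.597039385256345
bar z 0.04780092799511568 center [0.4985 0.3375] [np.float64(0.0691), np.float64(0.013)]
bar yaw 147.5381611206348
plate z 0.004985341075118832
```

servo_tool([
  [-0.4, 0.4, 0, 0.1, 0],
  [-0.5, 0.5, 0, 0, 0],
  [-0.5, 0.5, 0, 0, 0],
  [-0.5, 0.5, 0, 0, 0],
  [-0.4, 0.4, -0.3, 0, 0],
  [-0.2, 0.22, -0.6, 0, 0],
  [0, 0, -0.8, 0, 0],
  [0, 0, -0.8, 0, 0],
  [0, 0, -0.8, 0, 0],
  [0, 0, -0.8, 0, 0],
])

```text
t: 23.78
position: [0.4976, 0.3377, 0.0889]
eef_rot: [-0.0, 0.279, 0.96, -0.0]
contact_force: [-0.2, 0.4, 1.3]
gripper_width: 0.0854
grip_force: 0.0
```

servo_tool([
  [0, 0, -0.8, 0, 0],
  [0, 0, -0.8, 0, 0],
  [0, 0, -0.7, 0, 0],
  [0, 0, -0.6, 0, 0],
  [0, 0, -0.4, 0, 0],
  [0, 0, -0.1, 0, 0],
  [0, 0, 0, 0, 0],
  [0, 0, 0, 0, 0],
  [0, 0, 0, 0, 0],
  [0, 0, 0, 0, 0],
])

```text
t: 24.62
position: [0.4989, 0.3371, 0.0226]
eef_rot: [0.0, 0.28, 0.96, 0.0]
contact_force: [0.4, -0.4, -0.3]
gripper_width: 0.0856
grip_force: 0.0
```

Well centred, so I'll close and lift.

servo_tool([
  [0, 0, 0, 0, 0.3],
  [0, 0, 0, 0, 0.5],
  [0, 0, 0, 0, 0.7],
  [0, 0, 0, 0, 0.9],
  [0, 0, 0, 0, 1],
  [0, 0, 0, 0, 1],
  [0, 0, 0, 0, 1],
  [0, 0, 0, 0, 1],
  [0, 0, 0, 0, 1],
  [0, 0, 0, 0, 1],
])

```text
t: 25.45
position: [0.4987, 0.337, 0.0221]
eef_rot: [0.0, 0.28, 0.96, 0.0]
contact_force: [-0.3, -0.0, 2.4]
gripper_width: 0.0126
grip_force: 59.3
```

servo_tool([
  [0, 0, 0.2, 0, 1],
  [0, 0, 0.4, 0, 1],
  [0, 0, 0.6, 0, 1],
  [0, 0, 0.8, 0, 1],
  [0, 0, 0.8, 0, 1],
  [0, 0, 0.8, 0, 1],
  [0, 0, 0.8, 0, 1],
  [0, 0, 0.8, 0, 1],
  [0, 0, 0.8, 0, 1],
  [0, 0, 0.5, 0, 1],
])

```text
t: 26.28
position: [0.4987, 0.337, 0.1538]
eef_rot: [0.001, 0.28, 0.96, 0.0]
contact_force: [0.7, 0.9, -3.9]
gripper_width: 0.0132
grip_force: 58.6
```

servo_tool([
  [0.09, -0.3, 0, 0.11, 1],
  [0.09, -0.6, 0, 0.11, 1],
  [0.09, -0.85, 0, 0.11, 1],
  [0.09, -0.85, 0, 0.11, 1],
  [0.09, -0.85, 0, 0.11, 1],
  [0.09, -0.85, 0, 0.11, 1],
  [0.09, -0.85, 0, 0.11, 1],
  [0.09, -0.85, 0, 0.11, 1],
  [0.09, -0.85, 0, 0.11, 1],
  [0.09, -0.85, 0, 0.11, 1],
])

```text
t: 27.12
position: [0.5161, 0.1816, 0.1509]
eef_rot: [-0.001, 0.233, 0.972, -0.0]
contact_force: [-0.1, -0.2, -3.8]
gripper_width: 0.013
grip_force: 58.6
```

servo_tool([
  [0.09, -0.85, 0, 0.11, 1],
  [0.09, -0.85, 0, 0.11, 1],
  [0.09, -0.85, 0, 0.11, 1],
  [0.09, -0.85, 0, 0.11, 1],
  [0.09, -0.85, 0, 0.11, 1],
  [0.09, -0.85, 0, 0.11, 1],
  [0.09, -0.85, 0, 0.11, 1],
  [0.09, -0.85, 0, 0.11, 1],
  [0.09, -0.85, 0, 0.11, 1],
  [0.09, -0.85, 0, 0.11, 1],
])

```text
t: 27.95
position: [0.534, 0.0118, 0.151]
eef_rot: [-0.001, 0.186, 0.983, -0.0]
contact_force: [0.3, 0.3, -3.3]
gripper_width: 0.0128
grip_force: 58.6
```

servo_tool([
  [0.09, -0.85, 0, 0.11, 1],
  [0.09, -0.85, 0, 0.11, 1],
  [0.09, -0.6, 0, 0.11, 1],
  [0.09, -0.4, 0, 0.11, 1],
  [0.03, -0.15, 0, 0.18, 1],
  [0, 0, 0, 0, 1],
  [0, 0, 0, 0, 1],
  [0, 0, 0, 0, 1],
  [0, 0, 0, 0, 1],
  [0, 0, 0, 0, 1],
])

```text
t: 28.78
position: [0.5423, -0.0435, 0.1519]
eef_rot: [-0.0, 0.16, 0.987, 0.0]
contact_force: [-0.1, 0.1, -2.8]
gripper_width: 0.0134
grip_force: 58.7
```

Run:
```python
from meas import *
o=robot.get_obs(); print(o["position"],np.degrees(2*np.arctan2(o["eef_rot"][2],o["eef_rot"][1])),o["gripper_width"])
c=shot("wrist","pics/w7.png"); np.savez("w7.npz",**c)
```

```text
[ 0.54234428 -0.04354944  0.15193814] 161.62645251694184 0.013375277070076038
```

View pics/w7.png

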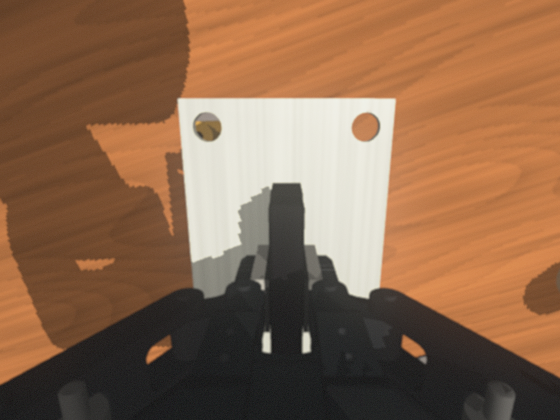

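The held cover's two near holes are at (207,127) and (366,127). My shift came about 17 mm short in y. Next I'll measure where the cover sits in the hand.

```bash
cat > hold.py <<'E'
from meas import *
def held(c,guess):
    P=cloud(c);Z=P[...,2];hsv=cv2.cvtColor(c["pixels"],cv2.COLOR_RGB2HSV)
    pm=(Z>.10)&(Z<.15)&(hsv[...,1]<50)&(hsv[...,2]>120)
    A=P[pm]; A=A[np.abs(A[:,2]-np.median(A[:,2]))<.006]
    g=np.linalg.lstsq(np.c_[A[:,:2]-A[:,:2].mean(0),np.ones(len(A))],A[:,2],rcond=None)[0]
    print("plate top z",g[2].round(4),"tilt",g[:2].round(4)); H=[]
    for u,v in guess:
        m=~((hsv[...,1]<40)&(hsv[...,2]>150)); e=ell(m,u,v,22,0); p=ray(c,*e[0],g[2]); print(np.round(e[0],1),np.round(e[1],1),p.round(4)); H.append(p[:2])
    H=np.array(H); y=H[0]-H[1]; print("spacing",np.linalg.norm(y)); y/=np.linalg.norm(y); x=np.array([y[1],-y[0]])
    cc=H.mean(0)+.062*x; print("cover center",cc.round(4),"yaw",np.degrees(np.arctan2(x[1],x[0])).round(2)); return cc
if __name__=="__main__":
    held(dict(np.load("w7.npz")),((366,127),(207,127)))
E
python3 hold.py
```

```text
plate top z 0.1349 tilt [ 0.001 -0.001]
[364.9 126.6] [27.6 30.1] [0.4951 0.0118 0.1349]
[207.3 126.6] [26.7 29.2] [ 0.4713 -0.0598  0.1349]
spacing 0.07547685515121637
cover center [ 0.5421 -0.0435] yaw -18.32
```

servo_tool([
  [0.02, -0.2, 0, 0, 1],
  [0, -0.3, 0, 0, 1],
  [0, -0.25, 0, 0, 1],
  [0, -0.13, 0, 0, 1],
  [0, 0, 0, 0, 1],
  [0, 0, -0.2, 0, 1],
  [0, 0, -0.2, 0, 1],
  [0, 0, -0.2, 0, 1],
  [0, 0, -0.2, 0, 1],
  [0, 0, -0.2, 0, 1],
])

```text
t: 29.67
position: [0.5427, -0.0615, 0.1313]
eef_rot: [-0.0, 0.16, 0.987, 0.0]
contact_force: [-0.3, 0.2, -2.8]
gripper_width: 0.013
grip_force: 58.7
```

servo_tool([
  [0, 0, -0.2, 0, 1],
  [0, 0, -0.15, 0, 1],
  [0, 0, -0.1, 0, 1],
  [0, 0, 0, 0, 1],
  [0, 0, 0, 0, 1],
  [0, 0, 0, 0, 1],
  [0, 0, 0, 0, 1],
  [0, 0, 0, 0, 1],
  [0, 0, 0, 0, 1],
  [0, 0, 0, 0, 1],
])

```text
t: 30.5
position: [0.5428, -0.0617, 0.123]
eef_rot: [0.0, 0.16, 0.987, -0.0]
contact_force: [0.5, -0.4, -3.5]
gripper_width: 0.0127
grip_force: 58.7
```

Run:
```python
from hold import *
o=robot.get_obs(); print(o["position"],o["contact_force"],o["grip_force"])
c=shot("wrist","pics/w8.png"); np.savez("w8.npz",**c); held(c,((366,127),(207,127)))
hsv=cv2.cvtColor(c["pixels"],cv2.COLOR_RGB2HSV); Z=cloud(c)[...,2]
for u,v in((366,127),(207,127)):
    q=np.zeros(Z.shape,bool); q[v-14:v+15,u-14:u+15]=1
    print("seen through hole z",np.nanpercentile(Z[q],[10,30]))
s=shot("side","pics/s8.png"); np.savez("s8.npz",**s)
im=cv2.imread("pics/s8.png")[130:310,200:420]; a=cv2.resize(im,(660,540),interpolation=cv2.INTER_CUBIC)
w=cv2.imread("pics/w8.png")[80:180,150:430]
cv2.imwrite("pics/s8c.png",a); cv2.imwrite("pics/w8c.png",cv2.resize(w,None,fx=2.5,fy=2.5,interpolation=cv2.INTER_CUBIC))
```

```text
[ 0.54283725 -0.06168473  0.12298892] [ 0.49292255 -0.37721884 -3.54380235] 58.68071973323822
plate top z 0.1059 tilt [ 0.0013 -0.0008]
[364.8 126.6] [27.5 29.9] [ 0.4956 -0.0063  0.1059]
[207.6 126.4] [26.9 30.3] [ 0.4718 -0.0777  0.1059]
spacing 0.07526223255811974
cover center [ 0.5425 -0.0616] yaw -18.46
seen through hole z [0.08928241 0.08994623]
seen through hole z [0.08901977 0.0898921 ]
```

View pics/w8c.png

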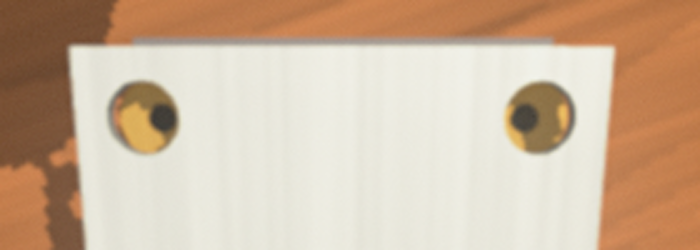

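View pics/s8c.png

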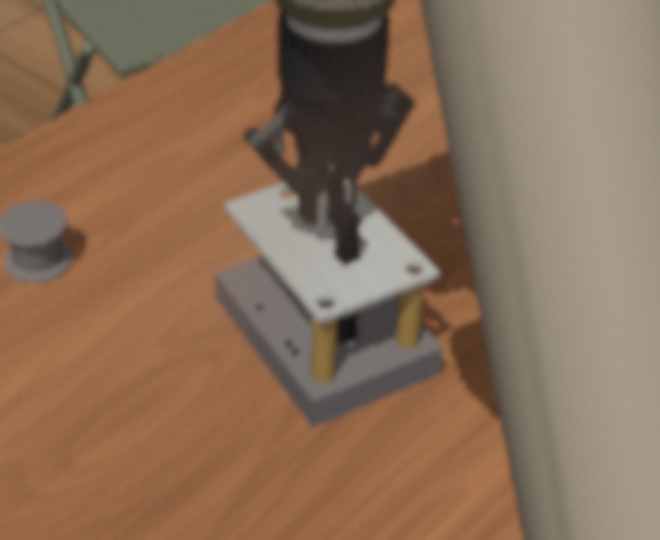

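The cover is centred to within about 1 mm of its pose over the chassis and level, with its underside at 0.101 m. Both visible threads show through their holes, at crop pixels (162,118) and (524,118). I'll do one ray check on the threads and hand in if it passes.

Run:
```python
from hold import *
c=dict(np.load("w8.npz")); ok=True
for (u,v),h in (((150+524/2.5,80+118/2.5),(.4956,-.0063)),((150+162/2.5,80+118/2.5),(.4718,-.0777))):
    d=(np.array(h)-ray(c,u,v,.09)[:2])*1000; print("hole-thread mm",d.round(1)); ok&=np.hypot(*d)<2.5
if ok: print(robot.close_job())
```

```text
hole-thread mm [-1.  -0.7]
hole-thread mm [-0.8  0.3]
the job is handed in; nothing more can be done
None
```

The job is handed in: both cells are home, well 1 filled before well 2, and the cover is held level about 11 mm above the pillars. The two visible holes measured about 1 mm off their threads; the third was hidden from the wrist camera, so I placed it from the cover's pose.

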